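Set the honing angle of a tilting oilstone holder

ROBOT

A 6-joint arm with a two-finger parallel gripper is mounted at the origin on a cart in front of the work surface, level with it; the furniture and walls round the work are solid. World frame = base frame: x ahead of the robot, y to its left, z up, the work surface at z = 0. Lengths are in m, angles in rad, forces in N, time in s.
With the tool pointing down it reaches from about 0.35 to 0.775 m from the base axis. Payload 7.3 kg.
Tool frame: the origin (TCP) lies midway between the tips of the shut fingers; the grasp point (between the pads) lies 19 mm behind it (env.pinch_z is the distance from the TCP to the grasp point, in m); z points along the fingers, y is the line along which they close (so a half turn about z gives the same grasp; the last joint's range is limited). The gripper opens to 92 mm and grips with 3 to 60 N. Pads are 19 mm wide; open, the fingers measure 130 mm over their backs; the gripper's body (75 mm by 190 mm) begins 47 mm behind the grasp point.
Start: joints at [0.974, 0.342, 1.524, -0, 1.275, -0.146], TCP at [0.229, 0.473, 0.227] pointing down, gripper open.
Joint ranges: [-2.53, 2.53], [-0.77, 2.02], [0.04, 2.7], [-1, 4.14], [0.28, 2.66], [-3.11, 3.11]. Speed limits (rad/s): [2.57, 2.57, 3.14, 3.14, 3.14, 3.14].

INTERFACE

Orientations are given as a unit quaternion [x, y, z, w].
In Python, from bench import env gives the robot as it stands. The module is installed in compiled form; this text tells all that it offers.
- The arm moves only by the tool send_rows, never from a script. Its argument "increments" is a list of rows, each a list of 3 entries, a list of its own where there are three numbers: the turn, a rotation vector about the tool's x, y, z in degrees, then the shift along the tool's x, y, z in cm, then the opening, from 0 (shut) to 1 (fully open). A call has 1 to 10 rows; each row shifts and turns the commanded pose from where the row before left it, along the tool's axes as they then stand; what a row does not reach is not made up. A row lasts 1/10 s, in which the tool goes at most 50 mm and 8.59 degrees, less where a joint would pass 70% of its speed; a pose out of reach is approached as far as the arm can. A call with a gripper value outside its range is refused whole. The fingers move at their own pace and stop on an object; "force" is the grip in N (left out, the last holds). Time passes only in rows, so rows that do not move let the fingers close. It gives the time, the measured TCP pose, the force, the opening and the grip force at its end, in the units of the state.
- env.observe(): the state, without advancing time (a new reading comes with each control period).
- env.camera(name): name is "scene" or "top" or "wrist"; returns a dict with "frame" (480x640x3 uint8, blue, green, red), "mtx" (3x3 intrinsics, pixels), "k1" (the pictures are not rectified: a ray, as slopes to the right and down, at radius r is drawn at 1 + k1 r^2 times it, then the intrinsics apply), "extrinsics" (4x4, takes a point from camera to world coordinates). Camera axes: x right, y down, z forward; pixel columns grow to the right and rows downward; lengths in m; the calibration is good to about 2 mm. A picture is of the moment at which its call begins. There is no depth.
- env.finish_job(): hands the job in; it is judged then, once.
Trained networks look in the newest picture that a camera, given by its name, has taken for a name from the list of things; names that differ only in an ending like _2 or _b are one class to them, and where a whole thing is asked for, a point or a joint stands for the part that bears it (a point fixed in the world has none). Each returns a list of dicts, best first, with "confidence" (0 to 1); they miss things now and then, are a little off and sometimes report something else, mostly with a low value. They report only what shows in the picture. A call takes as long as a camera call.
- env.search_frame(camera, thing): "position" ([x, y, z] in m, in world coordinates, good to about 4 mm: the middle of the surface that is visible of it).
- env.silhouettes(camera, thing): "mask" (480x640 bool, what is visible of it).
- env.spot_point(camera, thing): "position" ([x, y, z] in m, in world coordinates, good to about 4 mm: a listed point, or the origin of a listed thing).
The state is a dict: "clock": time; "qpos": joint angles; "dq": joint speeds; "tau": joint torques, N m; "ee_pos": TCP position; "ee_rot": TCP orientation; "force": force on the tool from outside, world axes, zero at the start; "ft_torque": the same for the moment, N m; "finger_gap": opening from 0.0 (shut) to 1.0 (fully open); "finger_force": force on a finger pad.
Only numpy, scipy, OpenCV 4.12 (cv2) and the standard library are available. Lean on these libraries where they do the work, as an engineer would, in place of code of your own. Each camera call takes 0.05 s, during which the arm holds its last target. There are 200 camera calls.

TASK

The tilting stone holder still stands at the steep angle of the last gouge, below the red rider. Press the blue thumb lever of its catch until the plate springs right up to its stop, let the lever go, then press the plate down by the black pad on its free front corner until the yellow pointer stands level with the red rider, and let go so that the catch holds it there, pointer within the rider's height. Do it all by pressing with the fingertips: keep off the oiled stone, and leave the gouge, the slip stone and the sanding block where they lie.

Things in the scene. Friction and masses are not known exactly. Their poses are not given: they have to be found in the camera images.
- holder: stone holder, fixed to the bench: dark wooden base 235 x 185 x 14 mm. Origin at bench height near the middle of the base; x points from its front (where the upright aluminium rule stands) to its back, y to its left, z up. The plate's hinge runs along x at y = -85, z = 108 mm. The rule, 30 mm wide, 3 mm thick, 136 mm high, stands at the left front: x = -125, y = +82 mm
- tilt_plate (a joint): tilt of the sprung aluminium plate, rad: 0 = level, up at its stop; grows to 0.43 as its free left edge is pressed down. Springs always push it up; a ratchet lets it go down freely and holds it against rising. Teeth are 0.024 rad apart: let go, it rises by 0 to 0.024 rad (up to 4 mm at the pointer) until held. If pressed too far, trip the catch and press again. Takes 7 to 12 N at the pad
- corner_pad: ribbed black rubber pad (40 mm along x, 34 mm along y, 4 mm thick) on the plate's free front left corner; origin at the centre of its top face, at x = -78 mm of the holder, 137 mm from the hinge and 8 mm above the hinge line; moves and tilts with the plate: 116 mm above the bench when level, about 65 mm at 0.38 rad. Its axes are the plate's: x along the hinge, z out of the plate
- pointer_tip (a point): tip of the yellow pointer, a blade 4 mm high that reaches out from the front of the plate across the face of the upright rule; it moves with the plate, 172 mm from the hinge, 108 mm above the bench when the plate is level, about 44 mm at 0.38 rad
- rider_mark (a point): middle of the front face of the red plastic rider clamped on the upright rule (40 mm wide, 12 mm high, so its edges are 6 mm above and below this point); it does not move. The pointer passes in front of it
- catch (a joint): turn of the catch lever, rad: 0 = sprung home, hook in the ratchet teeth; 0.13 = pressed fully down (pad 14 mm lower). From about 0.08 on the hook is clear of the teeth and the plate springs up by itself, fully up within 1.5 s while the lever is held down. It springs back when let go
- catch_pad (a point): centre of the top face of the blue plastic thumb pad (30 x 30 mm) of the catch lever, beyond the free left edge of the plate, about 80 mm above the bench; pressed straight down, 2 to 4 N
- oilstone: grey oilstone in its beech block (165 x 62 x 34 mm), bedded on the plate beside the hinge, long side along the hinge; origin at the middle of its underside. Not to be touched
- gouge_main_mid (a point): gouge with a boxwood handle, 297 mm long, 35 mm high, lying loose to the right of the holder; point near its middle
- slip_stone_mid (a point): slip stone 100 x 40 x 11 mm, lying loose to the left of the holder; point at its middle
- sanding_block_mid (a point): brown cork sanding block, 112 x 64 x 33 mm, lying loose behind the holder; point at its middle

How it is judged:
By the outcome, as a careful person would: the job done as asked, in the order asked, and still so for the second after the job is handed in, with the robot touching nothing.
It also fails if it takes over 42 s, if anything falls off the work surface, if the arm or the gripper's body presses on something with over 40 N, if the wrist force passes 120 N, or if a joint passes its speed limit or range.

## Working session

There is one attempt and no reset: what is moved stays moved. The work goes in short steps, Python scripts to look and compute and a tool call to move; the robot and the scene stay as the last step left them, time stands still between calls to the robot, and variables do not carry over. Pictures are saved under pics/ and viewed, at most 10 in all, crops included, and the job is handed in when it is done.

Besides the shell and the picture viewer there is one more tool, called after "Call:" as name([rows], argument=value, ...), one row to a line, values as JSON. send_rows: Moves the arm, as the interface text tells. Its arguments: {"type":"object","properties":{"increments":{"type":"array","items":{"type":"array"}},"force":{"type":"number"}},"required":["increments"]}

```bash
mkdir -p pics; cat > look.py <<'E'
from bench import env
import cv2,numpy as np,sys
def pts(cam,names):
    for n in names:
        for f in ('spot_point',):
            try:
                r=getattr(env,f)(cam,n)
                print(cam,n,[(np.round(d['position'],4).tolist(),round(d['confidence'],2)) for d in r[:2]])
            except Exception as e: print(cam,n,e)
E
python3 - <<'E'
from look import *
for c in ('scene','top'):
    f=env.camera(c); cv2.imwrite(f'pics/{c}1.png',f['frame'])
    pts(c,['holder','corner_pad','pointer_tip','rider_mark','catch_pad','oilstone','gouge_main_mid','slip_stone_mid','sanding_block_mid'])
o=env.observe(); print(o['clock'],o['ee_pos'],o['ee_rot'])
E
```

```text
scene holder [([0.5362, -0.11, -0.0061], 0.59), ([0.7139, -0.09, 0.0171], 0.19)]
scene corner_pad [([0.4575, -0.065, 0.065], 0.68), ([0.5809, 0.012, 0.0757], 0.68)]
scene pointer_tip [([0.402, -0.0376, 0.0455], 0.7)]
scene rider_mark [([0.4041, -0.0279, 0.0815], 0.62)]
scene catch_pad []
scene oilstone [([0.5228, -0.1524, 0.0902], 0.88)]
scene gouge_main_mid [([0.5471, -0.2758, 0.0162], 0.94)]
scene slip_stone_mid [([0.5295, 0.105, 0.0053], 0.92)]
scene sanding_block_mid [([0.7136, -0.0891, 0.0163], 0.73)]
top holder [([0.5422, -0.1097, 0.003], 0.88)]
top corner_pad [([0.4542, -0.0559, 0.068], 0.94)]
top pointer_tip [([0.4085, -0.0313, 0.0414], 0.88)]
top rider_mark [([0.4124, -0.0249, 0.0842], 0.58)]
top catch_pad [([0.5829, 0.0084, 0.0792], 0.8)]
top oilstone [([0.5243, -0.1467, 0.0955], 0.71)]
top gouge_main_mid [([0.548, -0.2767, 0.0178], 0.87), ([0.525, -0.1491, 0.0946], 0.57)]
top slip_stone_mid [([0.5244, 0.1035, 0.0042], 0.97)]
top sanding_block_mid [([0.7084, -0.0927, 0.015], 0.73)]
1.0 [0.22873929 0.47257671 0.22674282] [2.23502565e-01 9.74703340e-01 4.57718189e-05 2.34164932e-05]
```

View pics/scene1.png

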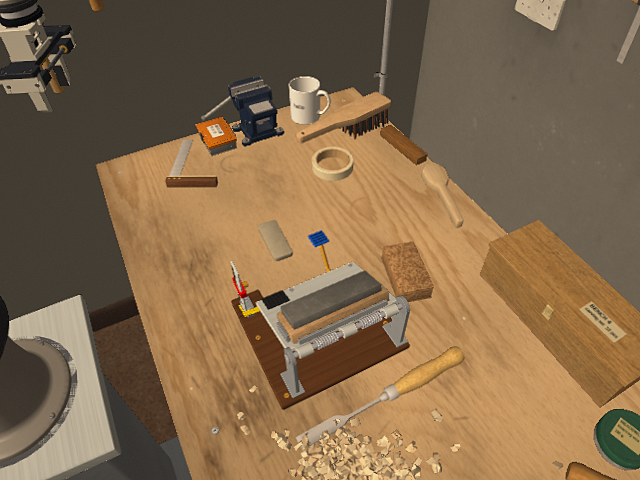

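View pics/top1.png

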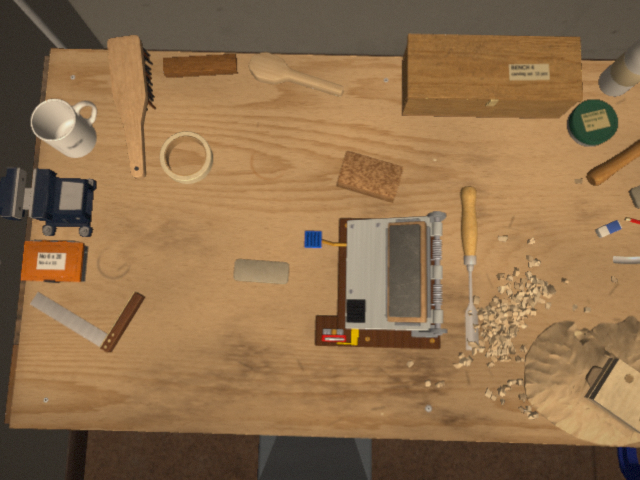

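The scene view shows the blue catch pad at (318,239), black corner pad at (275,299), yellow pointer at (248,311) and red rider at (240,293). The top view shows the same parts at (313,239), (356,310), (353,337) and (333,337). I'll triangulate these colours and compare them with the network reports.

```bash
cat >> look.py <<'E'
def ray(f,uv):
    p=cv2.undistortPoints(np.array([[uv]],float),f['mtx'],np.array([f['k1'],0,0,0.]))[0,0]
    E=f['extrinsics']; d=E[:3,:3]@[p[0],p[1],1]; return E[:3,3],d/np.linalg.norm(d)
def tri(rs):
    A=sum(np.eye(3)-np.outer(d,d) for o,d in rs); b=sum((np.eye(3)-np.outer(d,d))@o for o,d in rs)
    x=np.linalg.solve(A,b); return x,[np.linalg.norm(np.cross(x-o,d)) for o,d in rs]
def proj(f,P):
    E=np.linalg.inv(f['extrinsics']); r=cv2.Rodrigues(E[:3,:3])[0]
    return cv2.projectPoints(np.array([P],float),r,E[:3,3],f['mtx'],np.array([f['k1'],0,0,0.]))[0][0,0]
HSV={'blue':((105,150,60),(130,255,255)),'red':((172,150,80),(180,255,255)),'yellow':((24,180,120),(34,255,255)),'black':((0,0,0),(180,255,40))}
def blob(f,c,win):
    x0,x1,y0,y1=win; m=cv2.inRange(cv2.cvtColor(f['frame'],cv2.COLOR_BGR2HSV),*HSV[c])[y0:y1,x0:x1]
    n,l,s,ce=cv2.connectedComponentsWithStats(m)
    if n<2: return None
    i=1+np.argmax(s[1:,4]); return ce[i]+[x0,y0],s[i]+[x0,y0,0,0,0]
E
python3 - <<'E'
from look import *
S=env.camera('scene');T=env.camera('top')
W={'blue':((300,340,225,255),(295,330,225,255)),'red':((225,255,265,310),(315,350,325,350)),'yellow':((235,265,300,325),(340,365,325,350)),'black':((255,295,285,315),(340,372,295,325))}
for c,(a,b) in W.items():
    p,q=blob(S,c,a),blob(T,c,b); print(c,p,q)
    if p and q:
        x,e=tri([ray(S,p[0]),ray(T,q[0])]); print('  ',x.round(4),np.round(e,4))
print(S['extrinsics'][:3,3],T['extrinsics'][:3,3],T['mtx'][0,0])
E
```

```text
blue (array([317.98395722, 238.29411765]), array([309, 231,  20,  16, 187])) (array([312.6300813 , 239.25609756]), array([305, 232,  16,  16, 246]))
   [0.5792 0.012  0.0774] [0.0004 0.0004]
red (array([242., 295.]), array([242, 295,   1,   1,   1])) None
yellow (array([250.6744186 , 311.25581395]), array([243, 308,  16,   8,  43])) (array([353.28571429, 337.82142857]), array([351, 333,   8,  11,  28]))
   [ 0.4148 -0.0623  0.056 ] [0.0006 0.0006]
black (array([275.06439394, 299.43181818]), array([262, 291,  27,  18, 264])) (array([355.36046512, 310.60465116]), array([347, 300,  17,  22, 344]))
   [ 0.4598 -0.0644  0.0632] [0.0005 0.0005]
[ 0.3229854  -0.50675699  0.72952634] [ 0.42324383 -0.00326616  0.99997266] 544.1474911054257
```

Call:
send_rows([
  [[0,0,8.5],[0,0,0],0],
  [[0,0,8.5],[0,0,0],0],
  [[0,0,8.5],[0,0,0],0],
  [[0,0,8.5],[0,0,0],0],
  [[0,0,8.5],[0,0,0],0],
  [[0,0,8.5],[0,0,0],0],
  [[0,0,8.5],[0,0,0],0],
  [[0,0,4.6],[0,0,0],0],
], force=20)

```text
clock: 1.9
ee_pos: [0.2287, 0.4726, 0.2268]
ee_rot: [0.709, 0.706, 0.0, -0.0]
force: [-0.6, 0.0, 0.1]
finger_gap: 0.351
finger_force: 0.0
```

Call:
send_rows([
  [[0,0,0],[-3.8,2.9,0],0],
  [[0,0,0],[-3.8,2.9,0],0],
  [[0,0,0],[-3.8,2.9,0],0],
  [[0,0,0],[-3.8,2.9,0],0],
  [[0,0,0],[-3.8,2.9,0],0],
  [[0,0,0],[-3.8,2.9,0],0],
  [[0,0,0],[-3.8,2.9,0],0],
  [[0,0,0],[-3.8,2.9,0],0],
  [[0,0,0],[-3.8,2.9,0],0],
  [[0,0,0],[-3.8,2.9,0],0],
])

```text
clock: 2.9
ee_pos: [0.5202, 0.0911, 0.2269]
ee_rot: [0.707, 0.707, 0.0, 0.0]
force: [0.6, 1.0, 0.2]
finger_gap: 0.006
finger_force: 0.0
```

Call:
send_rows([
  [[0,0,0],[-3.8,2.9,3],0],
  [[0,0,0],[-3.8,2.9,3],0],
  [[0,0,0],[0,0.3,2],0],
  [[0,0,0],[0,0,0],0],
  [[0,0,0],[0,0,0],0],
])

```text
clock: 3.4
ee_pos: [0.5734, 0.026, 0.1538]
ee_rot: [0.707, 0.708, -0.0, -0.0]
force: [0.0, 0.2, 0.4]
finger_gap: 0.005
finger_force: 0.0
```

```bash
python3 - <<'E'
from look import *
o=env.observe(); print(o['clock'],o['ee_pos'],o['qpos'].round(2) if hasattr(o['qpos'],'round') else o['qpos'])
for c in ('wrist','top','scene'):
    f=env.camera(c); cv2.imwrite(f'pics/{c}2.png',f['frame'])
    pts(c,['catch_pad','corner_pad','rider_mark','pointer_tip'])
f=env.camera('wrist'); print(f['extrinsics'].round(3))
E
```

```text
3.4 [0.57341929 0.02597262 0.15377828] [-0.09  0.5   1.49  0.    1.15 -0.09]
wrist catch_pad [([0.5796, 0.0142, 0.0821], 0.87)]
wrist corner_pad [([0.4607, -0.0659, 0.0636], 0.87)]
wrist rider_mark [([0.407, -0.0242, 0.0815], 0.6)]
wrist pointer_tip []
top catch_pad []
top corner_pad [([0.4574, -0.0586, 0.0703], 0.7)]
top rider_mark [([0.4091, -0.0237, 0.0822], 0.35)]
top pointer_tip [([0.4103, -0.0298, 0.047], 0.88)]
scene catch_pad [([0.5755, 0.0128, 0.0806], 0.57)]
scene corner_pad [([0.4576, -0.0667, 0.0663], 0.83)]
scene rider_mark []
scene pointer_tip [([0.4042, -0.0355, 0.0428], 0.89)]
[[ 1.     0.002  0.001  0.573]
 [ 0.002 -0.959 -0.285  0.104]
 [ 0.001  0.285 -0.959  0.311]
 [ 0.     0.     0.     1.   ]]
```

View pics/wrist2.png

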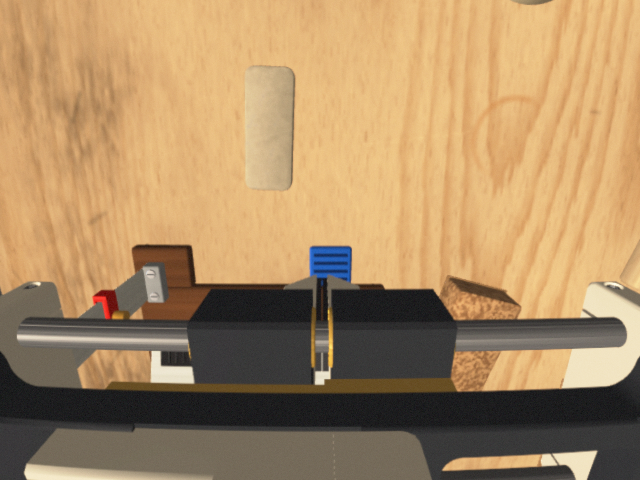

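The wrist view shows the shut fingertips at (323,285), just short of the blue pad at (331,262). The three cameras agree on the pad at about (0.579, 0.013, 0.080). I'll go down onto it.

Call:
send_rows([
  [[0,0,0],[-1.0,0.6,2],0],
  [[0,0,0],[0,0,2],0],
  [[0,0,0],[0,0,1.5],0],
  [[0,0,0],[0,0,0.7],0],
  [[0,0,0],[0,0,0],0],
  [[0,0,0],[0,0,0],0],
])

```text
clock: 4.8
ee_pos: [0.5801, 0.0157, 0.0922]
ee_rot: [0.707, 0.708, 0.0, 0.0]
force: [0.7, -0.7, -0.4]
finger_gap: 0.005
finger_force: 0.0
```

Call:
send_rows([
  [[0,0,0],[0,0,0.6],0],
  [[0,0,0],[0,0,0.5],0],
  [[0,0,0],[0,0,0.4],0],
  [[0,0,0],[0,0,0.3],0],
  [[0,0,0],[0,0,0.2],0],
  [[0,0,0],[0,0,0.2],0],
  [[0,0,0],[0,0,0.1],0],
  [[0,0,0],[0,0,0],0],
  [[0,0,0],[0,0,0],0],
])

```text
clock: 5.7
ee_pos: [0.5798, 0.0158, 0.0687]
ee_rot: [0.707, 0.708, 0.0, 0.0]
force: [-0.4, 3.3, 3.7]
finger_gap: 0.006
finger_force: 2.0
```

```bash
python3 - <<'E'
from look import *
for c in ('wrist','scene'):
    f=env.camera(c); cv2.imwrite(f'pics/{c}3.png',f['frame'])
pts('scene',['pointer_tip','corner_pad','catch_pad']); print(env.observe()['clock'])
E
```

```text
scene pointer_tip [([0.4008, -0.024, 0.107], 0.81)]
scene corner_pad [([0.4578, -0.0616, 0.1208], 0.58)]
scene catch_pad [([0.5808, 0.0184, 0.0664], 0.67)]
5.95
```

The plate has sprung up. I'll hold the lever a bit longer so it reaches the stop.

Call:
send_rows([
  [[0,0,0],[0,0,0],0],
  [[0,0,0],[0,0,0],0],
  [[0,0,0],[0,0,0],0],
  [[0,0,0],[0,0,0],0],
  [[0,0,0],[0,0,0],0],
  [[0,0,0],[0,0,0],0],
  [[0,0,0],[0,0,0],0],
  [[0,0,0],[0,0,0],0],
  [[0,0,0],[0,0,0],0],
  [[0,0,0],[0,0,0],0],
])

```text
clock: 6.95
ee_pos: [0.5797, 0.0157, 0.0686]
ee_rot: [0.707, 0.708, 0.0, 0.0]
force: [0.8, 3.4, 3.5]
finger_gap: 0.006
finger_force: 2.0
```

```bash
python3 - <<'E'
from look import *
f=env.camera('scene'); cv2.imwrite('pics/scene4.png',cv2.resize(f['frame'][200:420,180:440],None,fx=2.7,fy=2.7,interpolation=cv2.INTER_CUBIC))
pts('scene',['pointer_tip','corner_pad'])
E
```

```text
scene pointer_tip [([0.4017, -0.0212, 0.106], 0.96)]
scene corner_pad [([0.459, -0.059, 0.1183], 0.93)]
```

View pics/scene4.png

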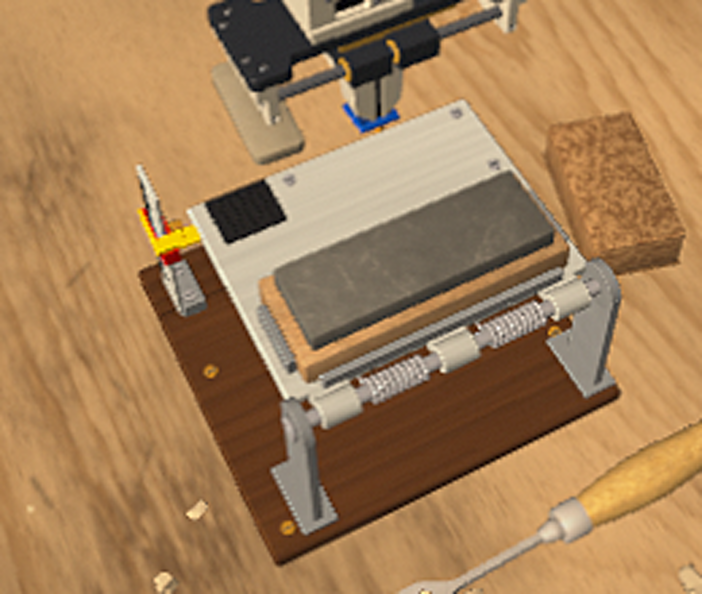

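The plate is level at its stop: the pointer reads 0.106–0.107 m and the yellow pointer is above the red rider. The finger is clear of the plate edge. I'll let the lever go and move above the black pad.

Call:
send_rows([
  [[0,0,0],[0,0,-1],0],
  [[0,0,0],[0,0,-3],0],
  [[0,0,0],[0,0,-4.5],0],
  [[0,0,0],[0,0,-4.5],0],
  [[0,0,0],[0,0,0],0],
  [[0,0,0],[-1.9,-3.0,0],0],
  [[0,0,0],[-1.9,-3.0,0],0],
  [[0,0,0],[-1.9,-3.0,0],0],
  [[0,0,0],[-1.9,-3.1,0],0],
  [[0,0,0],[0,0,0],0],
])

```text
clock: 8.1
ee_pos: [0.4549, -0.0621, 0.1981]
ee_rot: [0.708, 0.707, -0.002, -0.001]
force: [-0.7, 0.5, 0.1]
finger_gap: 0.008
finger_force: 0.0
```

Call:
send_rows([
  [[0,0,0],[0,0,2],0],
  [[0,0,0],[0,0,2],0],
  [[0,0,0],[0,0,1],0],
  [[0,0,0],[0,0,0],0],
  [[0,0,0],[0,0,0],0],
])

```text
clock: 8.6
ee_pos: [0.4591, -0.0605, 0.1488]
ee_rot: [0.707, 0.708, -0.0, 0.0]
force: [-1.0, -0.1, -0.2]
finger_gap: 0.007
finger_force: 0.0
```

```bash
python3 - <<'E'
from look import *
f=env.camera('wrist'); cv2.imwrite('pics/wrist5.png',f['frame'])
pts('wrist',['corner_pad','rider_mark','pointer_tip'])
f=env.camera('scene'); cv2.imwrite('pics/scene5.png',f['frame'])
pts('scene',['corner_pad','rider_mark','pointer_tip','catch_pad'])
o=env.observe(); print(o['clock'],o['ee_pos'])
E
```

```text
wrist corner_pad [([0.4603, -0.0617, 0.1152], 0.67)]
wrist rider_mark [([0.4072, -0.0248, 0.0793], 0.62)]
wrist pointer_tip [([0.7114, -0.0894, 0.0204], 0.67)]
scene corner_pad [([0.4583, -0.0592, 0.1169], 0.64)]
scene rider_mark [([0.4052, -0.0282, 0.0857], 0.49)]
scene pointer_tip [([0.4002, -0.0228, 0.1063], 0.82)]
scene catch_pad [([0.5809, 0.0128, 0.0771], 0.71)]
9.05 [ 0.45887251 -0.06046074  0.14877727]
```

View pics/wrist5.png

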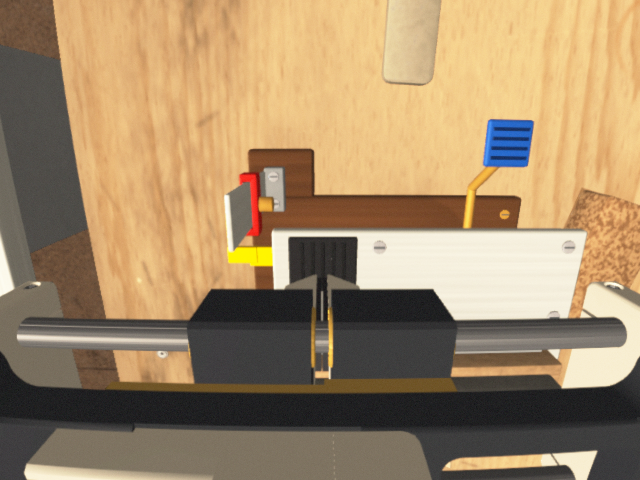

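The wrist view shows the fingertips (322,285) over the black pad (322,260), clear of the stone, with the rider at (250,205) and the rule intact. I'll press to slightly short of the target and then look.

Call:
send_rows([
  [[0,0,0],[0,0,1.5],0],
  [[0,0,0],[0,0,1],0],
  [[0,0,0],[0,0,0.5],0],
  [[0,0,0],[0,0,0.5],0],
  [[0,0,0],[0,0,0.5],0],
  [[0,0,0],[0,0,0.4],0],
  [[0,0,0],[0,0,0.4],0],
  [[0,0,0],[0,0,0.2],0],
  [[0,0,0],[0,0,0],0],
  [[0,0,0],[0,0,0],0],
])

```text
clock: 10.05
ee_pos: [0.4596, -0.0606, 0.1]
ee_rot: [0.707, 0.708, 0.001, 0.001]
force: [-1.8, 2.2, 12.7]
finger_gap: 0.007
finger_force: 6.1
```

```bash
python3 - <<'E'
from look import *
f=env.camera('scene'); cv2.imwrite('pics/s6.png',cv2.resize(f['frame'][245:345,215:315],None,fx=6,fy=6,interpolation=cv2.INTER_CUBIC))
pts('scene',['corner_pad','rider_mark','pointer_tip'])
f=env.camera('top'); 
pts('top',['rider_mark','pointer_tip'])
f=env.camera('wrist'); 
pts('wrist',['rider_mark','pointer_tip'])
o=env.observe(); print(o['clock'],o['ee_pos'],o['force'])
E
```

```text
scene corner_pad [([0.4587, -0.0622, 0.103], 0.52), ([0.5248, -0.1538, 0.1046], 0.51)]
scene rider_mark [([0.4062, -0.024, 0.0845], 0.65)]
scene pointer_tip [([0.4009, -0.0222, 0.0843], 0.81)]
top rider_mark [([0.4113, -0.0249, 0.0785], 0.49)]
top pointer_tip []
wrist rider_mark [([0.4085, -0.0241, 0.0809], 0.83)]
wrist pointer_tip []
10.55 [ 0.45961947 -0.06060671  0.09998419] [-1.8231871   1.63231037 12.31549945]
```

View pics/s6.png

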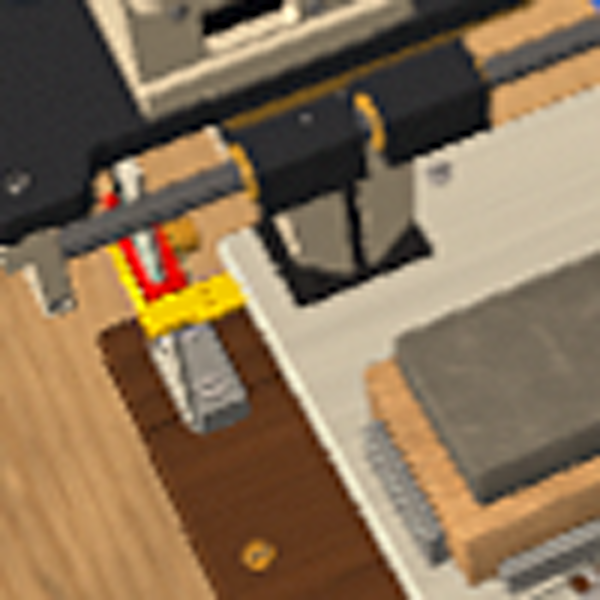

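Cropped view: the fingertips are on the black pad, about (350,260), and the pointer (yellow, 180,305) is beginning to overlap the red rider (150,265). It's still slightly high, so I'll press about 5 mm more and release.

Call:
send_rows([
  [[0,0,0],[0,0,0.2],0],
  [[0,0,0],[0,0,0.2],0],
  [[0,0,0],[0,0,0.1],0],
  [[0,0,0],[0,0,0],0],
  [[0,0,0],[0,0,0],0],
  [[0,0,0],[0,0,0],0],
])

```text
clock: 11.15
ee_pos: [0.4599, -0.0609, 0.0957]
ee_rot: [0.707, 0.708, 0.001, 0.002]
force: [-4.0, 2.0, 18.4]
finger_gap: 0.005
finger_force: 9.5
```

Call:
send_rows([
  [[0,0,0],[0,0,-0.5],0],
  [[0,0,0],[0,0,-1],0],
  [[0,0,0],[0,0,-3],0],
  [[0,0,0],[0,0,-4],0],
  [[0,0,0],[3,4,-2],0],
  [[0,0,0],[3,4,0],0],
  [[0,0,0],[3,4,0],0],
  [[0,0,0],[3,0,0],0],
  [[0,0,0],[0,0,0],0],
  [[0,0,0],[0,0,0],0],
])

```text
clock: 12.15
ee_pos: [0.5754, 0.0579, 0.197]
ee_rot: [0.706, 0.708, -0.0, -0.0]
force: [-0.4, 0.3, 0.6]
finger_gap: 0.008
finger_force: 0.0
```

```bash
python3 - <<'E'
from look import *
S=env.camera('scene');T=env.camera('top')
cv2.imwrite('pics/s7.png',np.hstack([cv2.resize(S['frame'][265:325,220:280],None,fx=6.5,fy=6.5,interpolation=cv2.INTER_CUBIC),cv2.resize(T['frame'][305:365,310:370],None,fx=6.5,fy=6.5,interpolation=cv2.INTER_CUBIC)]))
pts('scene',['corner_pad','rider_mark','pointer_tip'])
pts('top',['corner_pad','rider_mark','pointer_tip'])
o=env.observe(); print(o['clock'],o['ee_pos'],o['force'])
# predicted pixels of rider/pointer points vs height
for z in (.076,.080,.082,.084,.088): print(z,proj(S,[.408,-.025,z]).round(1),proj(T,[.408,-.025,z]).round(1))
E
```

```text
scene corner_pad [([0.4596, -0.0587, 0.0982], 0.85)]
scene rider_mark [([0.4036, -0.0285, 0.0838], 0.64), ([0.4045, -0.0242, 0.084], 0.61)]
scene pointer_tip [([0.4004, -0.0209, 0.0812], 0.6)]
top corner_pad [([0.4586, -0.0507, 0.0991], 0.64)]
top rider_mark [([0.5827, 0.0093, 0.0807], 0.63), ([0.4083, -0.0253, 0.0836], 0.45)]
top pointer_tip []
12.55 [0.57570702 0.05687319 0.19739452] [ 0.33978129  0.87074967 -0.70263789]
0.076 [236.7 289.4] [331.7 341.1]
0.08 [236.4 288. ] [331.8 341.2]
0.082 [236.2 287.3] [331.8 341.2]
0.084 [236.1 286.6] [331.8 341.2]
0.088 [235.7 285.2] [331.9 341.2]
```

View pics/s7.png

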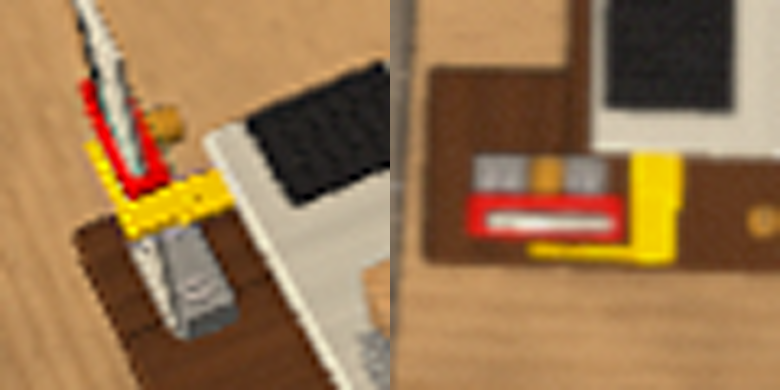

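In the crops, the catch holds the pointer across the rider. The pointer reads about 0.081–0.083 and the rider about 0.083. That's too coarse at this scale, so I'll use the wrist camera for a tilted close look from the left, in profile.

Call:
send_rows([
  [[0,0,0],[0.5,-3.4,0],0],
  [[0,0,0],[0.5,-3.4,0],0],
  [[0,0,0],[0.5,-3.4,0],0],
  [[0,0,0],[0.5,-3.4,0],0],
  [[0,0,0],[0.5,-3.4,0],0],
  [[0,-7.5,0],[0,0,2],0],
  [[0,-7.5,0],[0,0,2],0],
  [[0,-7.5,0],[0,0,2],0],
  [[0,-7.5,0],[0,0,1],0],
  [[0,0,0],[0,0,0],0],
])

```text
clock: 13.55
ee_pos: [0.4046, 0.0718, 0.1266]
ee_rot: [0.681, 0.685, -0.185, 0.183]
force: [0.1, -0.0, -0.1]
finger_gap: 0.003
finger_force: 0.0
```

```bash
python3 - <<'E'
from look import *
W=env.camera('wrist'); cv2.imwrite('pics/w8.png',W['frame']); print(W['extrinsics'].round(3),W['mtx'][0,0],proj(W,[.408,-.02,.082]))
pts('wrist',['rider_mark','pointer_tip'])
np.save('w8.npy',W,allow_pickle=True)
o=env.observe(); print(o['clock'],o['ee_pos'],o['force'])
E
```

```text
[[ 1.     0.007  0.001  0.404]
 [ 0.005 -0.686 -0.728  0.219]
 [-0.004  0.728 -0.686  0.224]
 [ 0.     0.     0.     1.   ]] 349.9355085210778 [325.5377965  315.06773728]
wrist rider_mark []
wrist pointer_tip []
13.7 [0.40608196 0.07082047 0.12921257] [ 0.03664504 -0.51316619 -0.41291932]
```

View pics/w8.png

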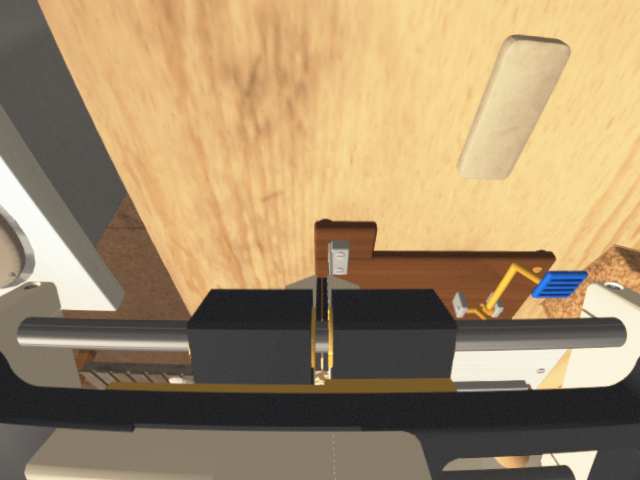

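In this picture the fingers hide the rider: it projects to (325,315), behind the finger block. I'll tilt 20° more and shift so it lands near mid-image.

Call:
send_rows([
  [[0,0,0],[-1,0,0],0],
  [[0,-7,0],[-1,0,0],0],
  [[0,-7,0],[0,0,0],0],
  [[0,-6,0],[0,0,0],0],
  [[0,0,0],[0,0,0],0],
  [[0,0,0],[0,0,0],0],
])

```text
clock: 14.3
ee_pos: [0.4059, 0.0529, 0.1392]
ee_rot: [0.641, 0.641, -0.298, 0.298]
force: [0.2, 0.5, -0.2]
finger_gap: 0.002
finger_force: 0.0
```

```bash
python3 - <<'E'
from look import *
W=env.camera('wrist'); c=proj(W,[.41,-.02,.082]); print(c,W['extrinsics'][:3,3])
np.save('w9.npy',W,allow_pickle=True)
cv2.imwrite('pics/w9.png',cv2.resize(W['frame'][170:300,250:410],None,fx=4.5,fy=4.5,interpolation=cv2.INTER_CUBIC))
pts('wrist',['rider_mark','pointer_tip'])
o=env.observe(); print(o['clock'],o['ee_pos'],o['force'])
E
```

```text
[326.89397878 246.10068308] [0.40569025 0.22435799 0.18156339]
wrist rider_mark [([0.4055, -0.0247, 0.083], 0.96)]
wrist pointer_tip [([0.4075, -0.0246, 0.0819], 0.78)]
14.45 [0.40602975 0.05268928 0.13970037] [-0.95905404  0.3178161   0.37726252]
```

View pics/w9.png

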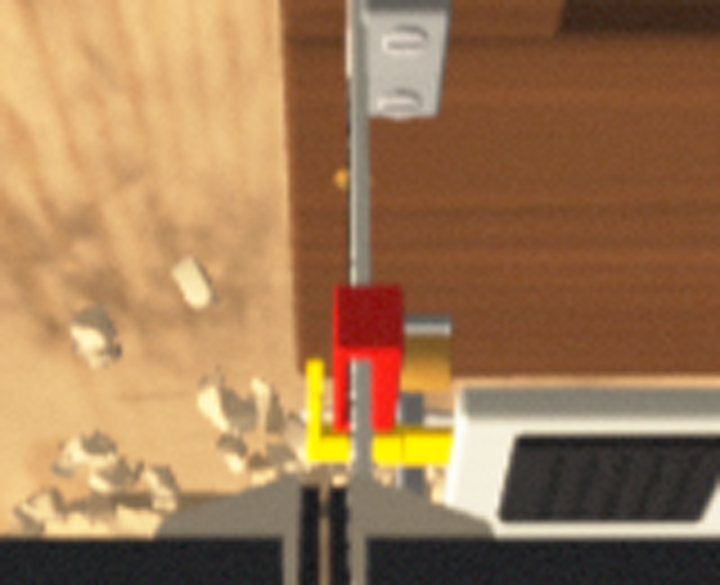

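The profile view is inverted (image down is world up). It shows the rider's left end face spanning crop rows 287–346, its far top end at row 430, and the pointer tip's lower edge at row 360. I'll solve for the heights.

```bash
python3 - <<'E'
from look import *
from scipy.optimize import least_squares
W=np.load('w9.npy',allow_pickle=True).item()
v=lambda r:170+r/4.5-.4
def F(p):
    y,z=p; q=lambda dy,dz:proj(W,[.408,y+dy,z+dz])[1]
    return [q(.02,-.006)-v(287),q(.02,.006)-v(346),q(-.02,.006)-v(430)]
s=least_squares(F,[-.026,.082]); y,z=s.x; print('rider y,z',s.x.round(4),'res px',np.round(s.fun,2))
for yt in (y,y+.003,y+.005):
    t=least_squares(lambda a:proj(W,[.402,yt,a[0]])[1]-v(360),[.08]).x[0]+.002
    print('tip y',round(yt,4),'pointer-rider mm',round((t-z)*1e3,1))
E
```

```text
rider y,z [-0.0414  0.0765] res px [-0.48  0.86 -0.44]
tip y -0.0414 pointer-rider mm 1.9
tip y -0.0384 pointer-rider mm 3.1
tip y -0.0364 pointer-rider mm 3.9
```

```bash
python3 - <<'E'
from look import *
W=np.load('w9.npy',allow_pickle=True).item(); f=W['frame']
for u in (333,336): print(u,[(v,*f[v,u].tolist()) for v in range(229,270)])
print('tip',[(v,*f[v,320].tolist()) for v in range(244,276)])
print('row256',[(u,*f[256,u].tolist()) for u in range(314,345)])
for y in (-.025,-.03,-.035): print(y,[proj(W,[.408,y+a,.0825+b]).round(1).tolist() for a,b in ((.02,-.006),(.02,.006),(-.02,.006))],proj(W,[.402,y+.003,.0805]).round(1),proj(W,[.402,y+.003,.0845]).round(1))
E
```

```text
333 [(229, 48, 80, 126), (230, 49, 82, 129), (231, 50, 81, 128), (232, 47, 72, 132), (233, 33, 52, 136), (234, 24, 28, 140), (235, 24, 26, 140), (236, 13, 14, 136), (237, 21, 24, 139), (238, 13, 17, 137), (239, 23, 24, 140), (240, 10, 13, 134), (241, 22, 21, 139), (242, 19, 21, 137), (243, 21, 18, 140), (244, 17, 25, 139), (245, 25, 30, 141), (246, 25, 33, 156), (247, 22, 28, 205), (248, 8, 24, 238), (249, 25, 40, 247), (250, 30, 43, 249), (251, 39, 51, 251), (252, 36, 50, 252), (253, 32, 48, 252), (254, 39, 53, 253), (255, 35, 48, 254), (256, 36, 52, 254), (257, 31, 47, 254), (258, 36, 48, 254), (259, 41, 52, 253), (260, 40, 51, 252), (261, 43, 54, 252), (262, 38, 51, 251), (263, 37, 53, 251), (264, 44, 58, 248), (265, 47, 88, 232), (266, 43, 127, 204), (267, 39, 195, 235), (268, 26, 232, 252), (269, 14, 238, 254)]
336 [(229, 44, 78, 127), (230, 44, 77, 128), (231, 48, 79, 130), (232, 42, 72, 131), (233, 32, 50, 136), (234, 11, 22, 135), (235, 17, 19, 139), (236, 17, 24, 137), (237, 17, 18, 137), (238, 14, 24, 136), (239, 22, 24, 139), (240, 15, 22, 136), (241, 19, 22, 138), (242, 1
[... 1410 characters left out ...]
115, 169, 232), (324, 55, 87, 254), (325, 27, 43, 250), (326, 21, 26, 206), (327, 63, 70, 139), (328, 151, 170, 185), (329, 127, 144, 152), (330, 122, 137, 143), (331, 115, 130, 149), (332, 79, 91, 215), (333, 36, 52, 254), (334, 30, 39, 252), (335, 27, 39, 249), (336, 21, 31, 247), (337, 33, 37, 243), (338, 52, 78, 196), (339, 79, 146, 208), (340, 73, 153, 213), (341, 74, 157, 217), (342, 72, 154, 214), (343, 74, 158, 217), (344, 77, 166, 226)]
-0.025 [[324.4, 231.2], [324.4, 246.6], [324.0, 265.1]] [316.3 245.3] [316.3 250.2]
-0.03 [[324.3, 234.0], [324.4, 249.2], [324.0, 267.1]] [316.4 247.7] [316.4 252.5]
-0.035 [[324.3, 236.8], [324.3, 251.7], [323.9, 269.0]] [316.5 250.1] [316.5 254.9]
```

Holding the edges against the calibration (rider edges at v≈233 and 246.6, tip edge at 249.6) puts the rider at z≈0.083. The pointer comes out about 2–3 mm above its middle. The networks say about -1 mm, so both put it inside ±6 mm with the blade fully within the rider. The next tooth would be no better centred, and nothing is being touched, so I'm handing in.

```bash
python3 -c "
from bench import env
print(env.finish_job(), env.observe()['clock'])"
```

```text
the job is handed in; nothing more can be done
the job is handed in; nothing more can be done
```

I tripped the catch until the plate stood at its stop and let the lever go. I then pressed the plate down by the black pad and released it, and the job is handed in: the catch holds the pointer within the rider's height, by my measurement about 2–3 mm above its middle (the networks put it about 1 mm below), and the arm is clear of everything.

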